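# Release one kiwi and stop it on the inspection pad

## Task

Of the two fruit feeders, take the one with the larger kiwi in its cup: press its key right down with one finger so that the kiwi pops out of the cup, and with the other finger stop the kiwi on the black inspection pad before it rolls away down the chute. Finish while holding it so: one finger still keeping the key down, the kiwi at rest on the pad against the other finger. Do not pick up or squeeze the kiwi, and leave the smaller kiwi and everything else where they are.

Things in the scene. Friction and masses are not known exactly. Their poses are not given: they have to be found in the camera images.
- feeder_a: Fixed feeder with the larger kiwi (may be left or right): aluminium cup and chute on a grey base, 310 x 90 mm, key housing beside it. Origin: on the table under the middle of the cup; x runs downhill along the chute (roughly away from the robot), y left, z up. In its frame, mm: cup x -32 to 22, rear wall to z 90, sides to z 79; key centre x 115, y -71.
- feeder_b: The twin of feeder_a, the same in every size, with the smaller kiwi in its cup. Leave it alone.
- kiwi_large: Brown kiwi fruit, 52 mm across and 66 mm long, about 105 g, its long axis across the chute. Origin at its centre. Lies in the cup of feeder_a at the start, its centre at x 5, z 84 mm in that feeder's frame.
- kiwi_small: Brown kiwi fruit, 36 mm across and 46 mm long, about 36 g, its long axis across the chute. Origin at its centre. Lies in the cup of feeder_b at the start, its centre at x 8, z 76 mm in that feeder's frame. It must stay there.
- sill_a (a point): Upper edge of the sill between cup and chute of feeder_a (x 22 mm, z 64 mm in its frame), where the chute floor begins. In the cup the fruit lies 9 mm deeper than the chute floor.
- chute_end_a (a point): Middle of the lower end of feeder_a's chute floor (x 178, z 37 mm in its frame). The floor is straight, 10 degrees steep, 72 mm wide between walls 4 mm thick that stand 15 mm above it; at x 115 the floor is at z 48. No end stop: the fruit would drop into a catch tray (x 179 to 279, walls to z 42).
- key_a_top (a point): Centre of the top face of feeder_a's key, a white cap 36 x 36 mm, 71 mm sideways (-y) of the chute's middle. Top 72 mm above the table when up; 60 mm when fully down, which is 12 mm above the chute floor beside it and 3 mm below that chute wall's top. Housing round it: 46 mm square, ends at 56 mm; 8 mm of free space between it and the chute wall.
- key_a (a joint): Travel of the spring key of feeder_a in metres: 0 up, 0.012 fully down. It slides straight down, takes 3 to 4 N to start and 6 to 7 N to hold down, and springs up when let go. It lifts a plate under the fruit; at about 9 mm the fruit comes over the sill and rolls off by itself: mid-pad after about 0.4 s, chute end after about 0.6 s.
- key_b_top (a point): Centre of the top face of feeder_b's key, a white cap 36 x 36 mm, 71 mm sideways (-y) of the chute's middle. Top 72 mm above the table when up; 60 mm when fully down, which is 12 mm above the chute floor beside it and 3 mm below that chute wall's top. Housing round it: 46 mm square, ends at 56 mm; 8 mm of free space between it and the chute wall. Not to be pressed.
- key_b (a joint): Travel of the spring key of feeder_b in metres: 0 up, 0.012 fully down. It slides straight down, takes 3 to 4 N to start and 6 to 7 N to hold down, and springs up when let go. It lifts a plate under the fruit; at about 9 mm the fruit comes over the sill and rolls off by itself: mid-pad after about 0.4 s, chute end after about 0.6 s.
- pad_a (a point): Centre of feeder_a's inspection pad, black rubber, 82 mm long, flush in the chute floor (x 40 to 122 mm), on the chute floor (x 81 mm, y 0, z 54 mm in the feeder's frame). The kiwi counts as on the pad while its centre is over the pad, within 40 mm up or down the chute of this point.
- sticker_roll: Bystander: paper roll, 42 mm across, 25 mm high, standing on the table beside feeder_a, about 90 mm behind its key. Origin at its underside.
- test_weight: Bystander: brass weight, 32 mm across, 42 mm high, in the same place beside feeder_b. Origin at its underside.
- stamp: Bystander: wooden hand stamp, 44 x 28 mm, 54 mm high, on the table on the +y side of feeder_a. Origin at its underside.
- marker: Bystander: marker pen, 110 mm long, 14 mm thick, on the table on the +y side of feeder_b. Origin at its underside.
- shears: Bystander: pruning shears with red handles, 170 mm long, 14 mm high, lying at the left, near the fruit crate. Origin under the pivot.
- tape_dispenser: Bystander: heavy blue tape dispenser, 160 x 70 mm, 117 mm high, to the right. Origin at its underside.
- punnet: Bystander: empty clear punnet, 150 x 110 mm, 50 mm high, at the right. Origin at its underside.
Things that resemble listed ones, but are neither listed nor needed, are in the scene too. Leave any green or white look-alike of the kiwi_large alone.

How it is judged:
On the way, in this order (a step that is already met when the one before it is completed fails the run):
1. the key of the larger kiwi's feeder is being pressed while the kiwi still lies in the cup (value of joint key_a above 0.004 m and x of kiwi_large in the frame of feeder_a below 0.025 m).
2. the kiwi is stopped on the inspection pad by a finger, the key held down (x of kiwi_large in the frame of feeder_a between 0.04 and 0.124 m and y of kiwi_large in the frame of feeder_a between -0.025 and 0.025 m and z of kiwi_large in the frame of feeder_a below 0.092 m and value of joint key_a above 0.008 m and contact force between the fingers and kiwi_large above 0.02 N and linear speed of kiwi_large below 0.02 m/s), for 0.3 s.
At the end, for the whole second after the job is handed in: The larger kiwi is at rest on the inspection pad (its centre between 40 and 124 mm down the feeder's x axis, within 25 mm of the chute's middle, lying on the chute), touching a finger; the key is held at least 8 mm down; the smaller kiwi is still in its cup (all of step 2 and x of kiwi_small in the frame of feeder_b below 0.02 m); the arm keeps its last pose, push and grip.
It fails at once if the kiwi rolled away beyond the pad, or left the chute (x of kiwi_large in the frame of feeder_a above 0.15 m or y of kiwi_large in the frame of feeder_a above 0.045 m or y of kiwi_large in the frame of feeder_a below -0.045 m).
It fails at once if the kiwi was lifted off the cup and chute (z of kiwi_large in the frame of feeder_a above 0.108 m).
It fails at once if the kiwi was squeezed (over 15 N from the fingers) (contact force between the fingers and kiwi_large above 15 N).
It fails at once if the smaller kiwi or its key was disturbed (distance of kiwi_small from where it was at the start of the episode above 0.012 m or value of joint key_b above 0.004 m).
It fails at once if a bystander was moved (distance of any of sticker_roll, test_weight, stamp, marker, shears, tape_dispenser, punnet from where it was at the start of the episode above 0.02 m).
It also fails if it takes over 32 s, if anything falls off the work surface, if the arm or the gripper's body presses on something with over 40 N, if the wrist force passes 120 N, or if a joint passes its speed limit or range.

## Robot

A 7-joint arm with a two-finger parallel gripper is mounted at the origin on the work surface. World frame = base frame: x ahead of the robot, y to its left, z up, the work surface at z = 0. Lengths are in m, angles in rad, forces in N, time in s.
With the tool pointing down it reaches from about 0.4 to 0.85 m from the base axis. Payload 10.4 kg.
Tool frame: the origin (TCP) lies at the very end of the fingers, on their centre line; the grasp point (between the pads) lies 19 mm behind it; z points along the fingers, y is the line along which they close (so a half turn about z gives the same grasp; the last joint's range is limited). The gripper opens to 85 mm and grips with 20 to 120 N. Pads are 22 mm wide; open, the fingers measure 114 mm over their backs; the gripper's body (76 mm by 85 mm) begins 54 mm behind the grasp point. The pads swing forward as they close: fully open they stand 13 mm farther back than shut.
Start: joints at [-1.367, 0.332, -0.065, 1.46, 0.022, 1.35, -0.088], TCP at [0.141, 0.609, 0.231] pointing down, gripper open.
Joint ranges: [-2.6, 2.6], [-0.5, 2.12], [-1.47, 1.34], [0.16, 2.42], [-1.27, 4.41], [0.06, 2.06], [-2.6, 2.6]. Speed limits (rad/s): [2.22, 2.22, 2.79, 2.79, 3.14, 3.14, 3.14].

## Interface

Orientations are given as a unit quaternion [w, x, y, z].
In Python, from station import * gives the robot as it stands. Calls block until the motion is done:
- goto(position, orientation): joint-space move of the TCP to a pose.
- move_straight(position, v=0.15, ori=None): straight line of the TCP; ori=None keeps the orientation; v is the mean speed in m/s.
- move_joints(angles): joint-space move.
- command_gripper(opening): opening from 0.0 (shut) to 1.0 (fully open); the grip force is fixed at half the most; returns when the fingers have stopped.
- wait(seconds).
- inverse_kinematics(position, orientation): joint angles nearest the present ones, or None.
- read_state(): the state.
- read_camera(name): name is "scene" or "top" or "wrist"; returns a dict with "image" (480x640x3 uint8, blue, green, red), "fov_y" (degrees; the focal length in pixels is half the picture's height over the tangent of half this angle, whatever the lens; pixels are square), "cx", "cy" (the principal point, pixels), "rvec" (rotation vector, rad) and "tvec" (3), from world to camera coordinates, as OpenCV has them. Camera axes: x right, y down, z forward; pixel columns grow to the right and rows downward; lengths in m; the calibration is good to about 2 mm. The wrist camera is an equidistant fisheye: a pixel r from the principal point sees the ray r / f radians off the axis. A picture is of the moment at which its call begins. There is no depth.
A pose or a line that the arm cannot do raises IKError and nothing moves.
- job_done(): hands the job in; it is judged then, once.
The state is a dict: "clock": time; "q": joint angles; "qd": joint speeds; "effort": joint torques, N m; "ee_pos": TCP position; "ee_rot": TCP orientation; "force": force on the tool from outside, world axes, zero at the start; "ft_torque": the same for the moment, N m; "opening": opening from 0.0 (shut) to 1.0 (fully open); "grip_force": force on a finger pad.
Only numpy, scipy, OpenCV 4.12 (cv2) and the standard library are available. Lean on these libraries where they do the work, as an engineer would, in place of code of your own. Each camera call takes 0.05 s, during which the arm holds its last target. There are 200 camera calls.

## Working session

There is one attempt and no reset: what is moved stays moved. The work goes in short steps, each a Python script; the robot and the scene stay as the last script left them, time stands still between calls to the robot, and variables do not carry over. Pictures are saved under pics/ and viewed, at most 10 in all, crops included, and the job is handed in when it is done.

```bash
ls; mkdir -p pics; cat > h.py <<'E'
from station import *
import numpy as np, cv2
def ray(c,u,v):
    f=240/np.tan(np.radians(c["fov_y"])/2)
    R=cv2.Rodrigues(np.array(c["rvec"],float))[0]; t=np.array(c["tvec"],float).ravel()
    d=R.T@np.array([(u-c["cx"])/f,(v-c["cy"])/f,1]); return -R.T@t,d
def at_z(c,u,v,z):
    o,d=ray(c,u,v); return o+d*(z-o[2])/d[2]
def proj(c,P):
    f=240/np.tan(np.radians(c["fov_y"])/2)
    K=np.array([[f,0,c["cx"]],[0,f,c["cy"]],[0,0,1]])
    return cv2.projectPoints(np.array(P,float).reshape(-1,3),np.array(c["rvec"],float),np.array(c["tvec"],float),K,None)[0].reshape(-1,2)
E
python3 - <<'E'
from h import *
import pickle
for n in("scene","top"):
    c=read_camera(n);cv2.imwrite(f"pics/{n}0.png",c["image"]);pickle.dump(c,open(n+".pkl","wb"))
    print(n,c["fov_y"],c["cx"],c["cy"],ray(c,320,240))
print(read_state())
E
```

```text
pics
scene 48.40974194400944 318.6386124802161 241.1790524208139 (array([1.37835712, 0.01006571, 0.86657825]), array([-0.73357537, -0.06584924, -0.67641883]))
top 54.42538631272852 317.8522463266622 243.42635114684418 (array([ 0.32359562, -0.05880062,  1.18008135]), array([ 0.18142064,  0.01486197, -0.98333145]))
{'clock': 0.1, 'q': array([-1.36661043,  0.33280015, -0.06468766,  1.46083975,  0.02162096,
        1.34990261, -0.08848615]), 'qd': array([-0.00255207, -0.00308011,  0.00132584, -0.00043641,  0.00050339,
        0.00052855,  0.0002896 ]), 'effort': array([ 2.06525161e-03, -6.26744843e+01,  4.96877579e-02, -3.92426598e+01,
        1.63784868e-02,  7.05462618e-03,  1.16215875e-05]), 'ee_pos': array([0.14047215, 0.6086726 , 0.23060919]), 'ee_rot': array([-3.06570792e-05,  1.13137347e-01,  9.93579160e-01, -6.26203233e-04]), 'force': array([0.20745247, 0.37876434, 0.36719272]), 'ft_torque': array([-0.01607158, -0.0124109 ,  0.04938282]), 'grip_force': 0.0, 'opening': 1.003182099702733}
```

View pics/scene0.png

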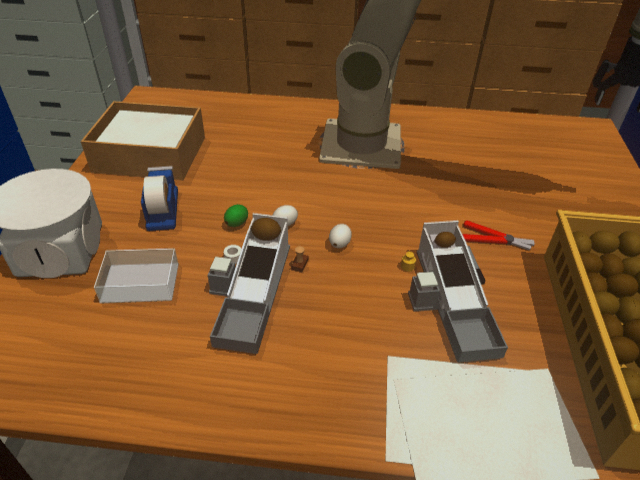

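View pics/top0.png

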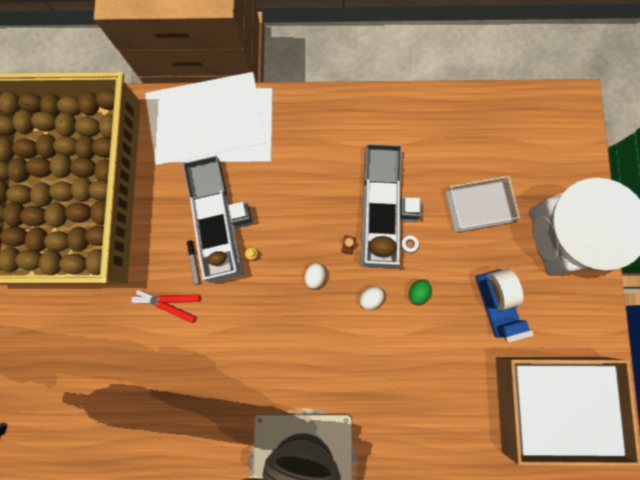

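Brown fruit in cups: the left feeder's kiwi is at top (217,258) / scene (445,240). The right feeder's is at top (382,245) / scene (266,230), and it is clearly bigger with the white roll beside it, so the right feeder is feeder_a. The green and white look-alikes lie on the table. I'll confirm this in one enlarged crop.

```bash
python3 - <<'E'
import cv2,numpy as np
t=cv2.imread("pics/top0.png")[137:277,352:432];s=cv2.imread("pics/scene0.png")[207:357,200:310]
t=cv2.resize(t,None,fx=4,fy=4,interpolation=cv2.INTER_CUBIC);s=cv2.resize(s,None,fx=4,fy=4,interpolation=cv2.INTER_CUBIC)
o=np.zeros((600,760,3),np.uint8);o[:560,:320]=t;o[:,320:]=s
cv2.imwrite("pics/crop.png",o)
E
```

```text
(no output)
```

View pics/crop.png

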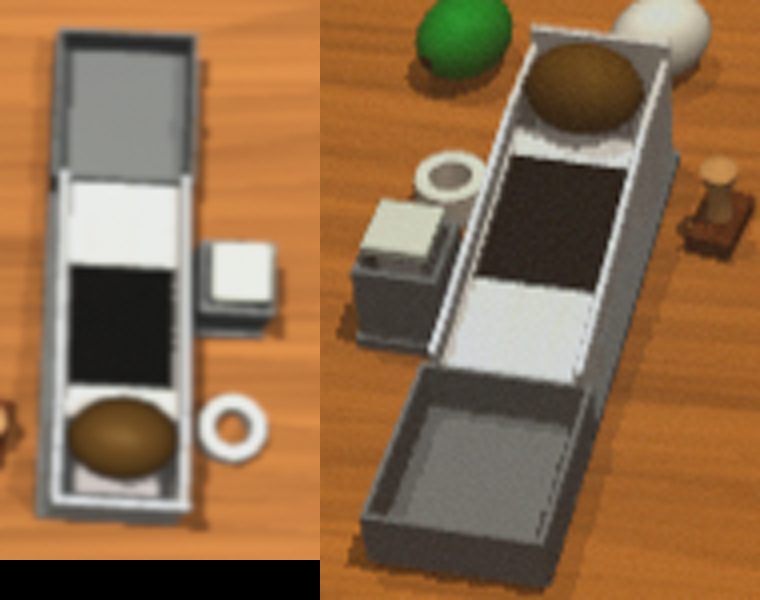

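The crop confirms it: the large kiwi (top crop (120,438)), its key cap (top crop (242,272)), the pad and the paper roll all belong to the right-hand feeder. Next I fit the feeder pose to both views.

```bash
cat > fit.py <<'E'
from h import *
import pickle
from scipy.optimize import least_squares
T,S=[pickle.load(open(n+".pkl","rb")) for n in("top","scene")]
tz=lambda x:54-(x-81)*np.tan(np.radians(10))
cap=[(133,-53,72),(133,-89,72),(97,-89,72),(97,-53,72)]
def model(hw): return np.array(cap+[(122,hw,tz(122)),(122,-hw,tz(122)),(40,hw,tz(40)),(40,-hw,tz(40))])/1e3
pt=np.array([(211,242),(274,242),(274,302),(211,302),(70,266),(172,266),(70,386),(172,386)])/4+[351.6,136.6]
# scene order matched to the model: far(+x) is nearest the camera; +y is image right
ps=np.array([(434,262),(360,250),(380,200),(446,210),(597,292),(476,278),(622,170),(517,157)],float); ps[:,0]-=320
ps=ps/4+[199.6,206.6]
def W(p,P):
    c,s=np.cos(p[2]),np.sin(p[2]);P=np.atleast_2d(P);return P@np.array([[c,s,0],[-s,c,0],[0,0,1]])+[p[0],p[1],0]
def res(p):
    P=W(p,model(p[3]*1e3)); return np.r_[(proj(T,P)-pt).ravel(),(proj(S,P)-ps).ravel()]
r=least_squares(res,[.45,-.15,0,.035],loss="soft_l1");p=r.x
if __name__=="__main__":
    print(p,np.round(r.fun.reshape(-1,2),1).tolist())
    np.save("pose.npy",p)
    print(W(p,[.005,0,.084]),proj(T,W(p,[.005,0,.084])),proj(S,W(p,[.005,0,.084])))
    a=p[2]
    from scipy.spatial.transform import Rotation as R
    for off in(0,np.pi):
        q=(R.from_euler("z",a+off)*R.from_euler("x",np.pi)).as_quat()[[3,0,1,2]]
        for z in(.06,.16):
            P=W(p,[.115,-.0355,z])[0];print(off,P,q,inverse_kinematics(P,q))
E
python3 fit.py
```

```text
[ 0.50416359 -0.19069598 -0.03791893  0.03116494] [[0.1, -0.4], [-0.9, 0.0], [-0.9, -0.7], [0.0, -1.1], [-0.1, -0.5], [-0.6, 0.3], [-0.2, 0.6], [-0.1, 1.4], [-1.8, -1.3], [-0.2, -0.4], [-0.2, 0.1], [-0.1, -0.4], [-0.8, 0.6], [0.4, 0.6], [0.7, -0.5], [-0.8, -0.5]]
[[ 0.50916    -0.19088553  0.084     ]] [[382.56839373 246.6687612 ]] [[264.9172308  228.78906893]]
0 [ 0.61773513 -0.2305301   0.06      ] [ 6.12213350e-17  9.99820275e-01 -1.89583311e-02 -1.16086297e-18] [-0.24732488  0.6577334   0.75442364  1.5750803  -0.48761676  1.10533186
 -0.98282676]
0 [ 0.61773513 -0.2305301   0.16      ] [ 6.12213350e-17  9.99820275e-01 -1.89583311e-02 -1.16086297e-18] [-0.42682249  0.68650856  1.08775788  1.49527418 -0.61569156  1.33336792
 -0.89573309]
3.141592653589793 [ 0.61773513 -0.2305301   0.06      ] [1.16086297e-18 1.89583311e-02 9.99820275e-01 6.12213350e-17] [-0.23867435  0.65267968  0.74070172  1.5746203  -0.47713015  1.10265082
  2.15162597]
3.141592653589793 [ 0.61773513 -0.2305301   0.16      ] [1.16086297e-18 1.89583311e-02 9.99820275e-01 6.12213350e-17] [-0.28620355  0.56330409  0.82135634  1.48843122 -0.42119669  1.27346398
  2.11472553]
```

```bash
python3 - <<'E'
from h import *
import pickle
from scipy.spatial.transform import Rotation as R
p=np.load("pose.npy")
q=(R.from_euler("z",p[2])*R.from_euler("x",np.pi)).as_quat()[[3,0,1,2]]
c,s=np.cos(p[2]),np.sin(p[2])
P=np.array([p[0]+c*.115+s*.0355,p[1]+s*.115-c*.0355])
s0=read_state()["ee_rot"]
if s0@q<0:q=-q
goto([.42,.40,.28],q if abs(s0@q)>.7 else s0); print(read_state()["clock"],read_state()["q"])
goto([*P,.25],q)
print(read_state()["clock"],read_state()["q"])
command_gripper(.665)
move_straight([*P,.105],.15)
st=read_state();print(st["clock"],st["ee_pos"],P,st["ee_rot"],q,st["opening"],st["force"],st["q"])
for n in("scene","wrist"):
    cam=read_camera(n);pickle.dump(cam,open(n+"1.pkl","wb"));im=cam["image"]
    if n=="scene":
        cv2.imwrite("pics/scene1.png",cv2.resize(im[100:300,180:380],None,fx=3,fy=3,interpolation=cv2.INTER_CUBIC))
    else: cv2.imwrite("pics/wrist1.png",im)
E
```

```text
1.425 [-0.94052076  0.2092601   0.11526575  1.51611405 -0.02415179  1.41909013
  0.52233678]
3.7833 [-0.28764937  0.50053676  0.8410079   1.36837063 -0.36992339  1.4335635
 -1.06529768]
5.3 [ 0.61825792 -0.23090454  0.10604697] [ 0.61773513 -0.2305301 ] [ 2.56649503e-04  9.99819320e-01 -1.89928469e-02  7.30039783e-04] [ 6.12213350e-17  9.99820275e-01 -1.89583311e-02 -1.16086297e-18] 0.6613596754460218 [-0.19973448  0.02332935  0.09665938] [-0.2611285   0.6070722   0.77756089  1.54041479 -0.44814336  1.17799243
 -1.00866423]
```

View pics/scene1.png

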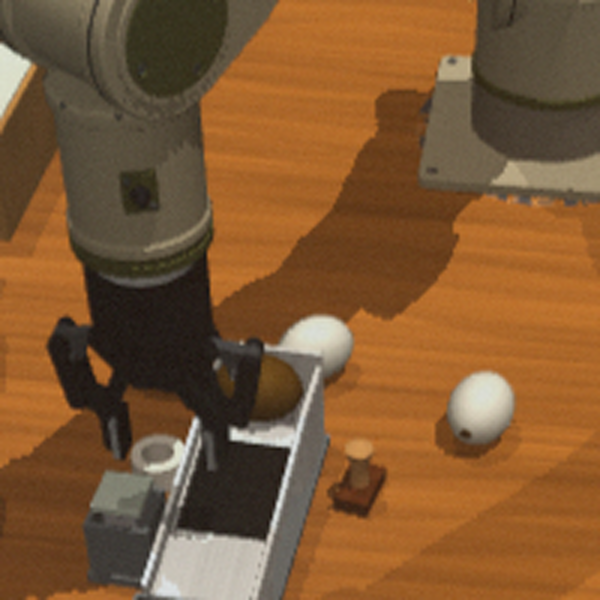

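View pics/wrist1.png

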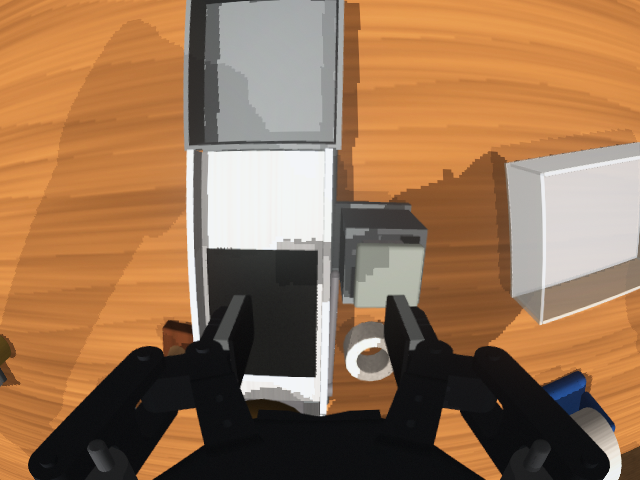

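The scene crop shows the finger tips at (121,457) and (211,468), above the key and the chute respectively. The wrist view agrees. I'll check them against the model numerically.

```bash
python3 - <<'E'
from fit import *
from scipy.optimize import least_squares
c=pickle.load(open("scene1.pkl","rb"))
m=np.array([(121,457),(211,468)])/3+[179.7,99.7]
f=lambda v:(proj(c,W(p,[[.115,v[0],v[2]],[.115,v[1],v[2]]]))-m).ravel()
r=least_squares(f,[-.071,0,.11]);print(r.x,r.fun)
E
```

```text
[-0.06780975 -0.00496063  0.10597651] [-0.00489132  0.04094488  0.00486435 -0.04071888]
```

```bash
python3 - <<'E'
from h import *
command_gripper(.70)
st=read_state();P=st["ee_pos"].copy();f0=st["force"][2]
move_straight([P[0],P[1],.080],.1)
z=.080; f0=read_state()["force"][2]
while z>.046:
    z-=.002; move_straight([P[0],P[1],z],.03)
    st=read_state(); f=st["force"][2]-f0
    print(round(z,3),round(st["ee_pos"][2],4),round(f,2),np.round(st["force"][:2],2),round(st["clock"],2))
    if f>9.5: break
cv2.imwrite("pics/scene2.png",cv2.resize(read_camera("scene")["image"][180:320,190:330],None,fx=4,fy=4,interpolation=cv2.INTER_CUBIC))
E
```

```text
0.078 0.0783 -0.02 [-0.42 -0.63] 6.27
0.076 0.0759 -0.78 [-0.12 -0.35] 6.52
0.074 0.0738 0.1 [ 0.93 -0.24] 6.77
0.072 0.0718 -0.66 [0.39 0.17] 7.02
0.07 0.0698 -0.44 [-0.69 -1.24] 7.27
0.068 0.0679 -0.11 [0.47 0.19] 7.52
0.066 0.0663 3.02 [-0.73 -0.28] 7.77
0.064 0.0641 4.04 [0.55 1.01] 8.02
0.062 0.0621 4.81 [ 0.27 -0.32] 8.27
0.06 0.0601 3.62 [ 1.07 -1.35] 8.52
0.058 0.0581 4.78 [ 1.48 -0.78] 8.77
0.056 0.0562 4.7 [ 1.6  -0.28] 9.02
0.054 0.055 12.25 [-1.78  1.71] 9.27
```

View pics/scene2.png

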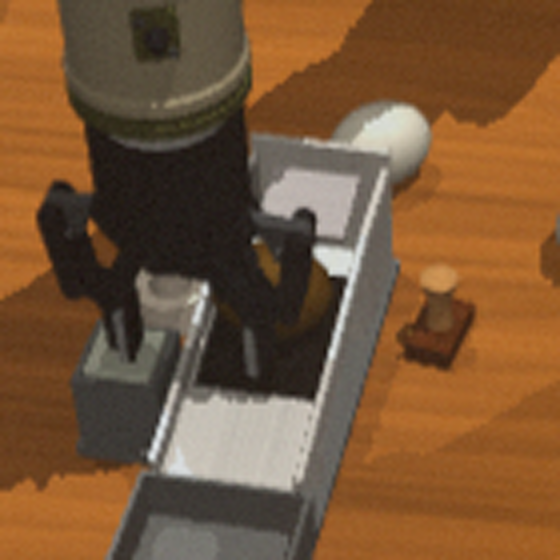

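The picture shows the key fully down under one finger at (120,350). The kiwi (290,290) is on the black pad behind the other finger (250,370), and the cup is empty. I'll let it settle and check that nothing moves.

```bash
python3 - <<'E'
from h import *
wait(.8); a=read_camera("scene")["image"].astype(int); wait(.7); b=read_camera("scene")["image"].astype(int)
d=np.abs(a-b)[180:320,190:330].max(2); print(d.mean(),d.max(),(d>40).sum())
s=read_state();print(s["ee_pos"],s["force"],s["clock"])
top=read_camera("top")["image"];sc=b.astype(np.uint8)
o=np.hstack([cv2.resize(sc[215:305,200:300],(500,450)),cv2.resize(top[200:290,180:240],(300,450))])
cv2.imwrite("pics/fin.png",o)
E
```

```text
3.477704081632653 17 0
[ 0.618146   -0.23071152  0.05502149] [-2.26848954  0.61569921 11.95469165] 10.9167
```

View pics/fin.png

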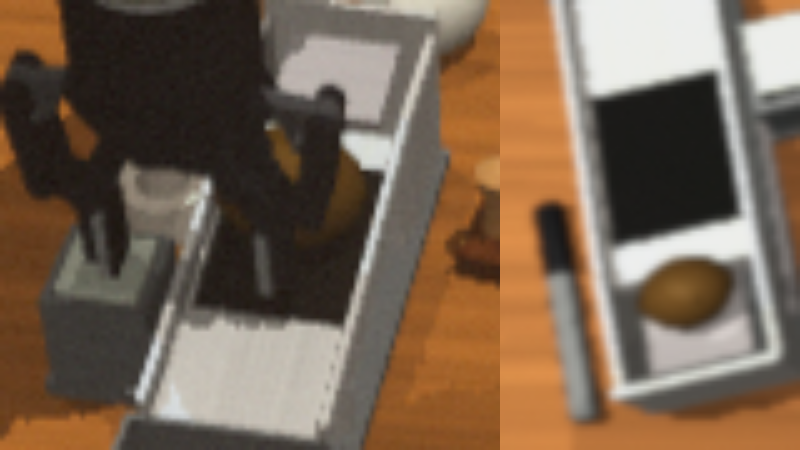

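The large kiwi is at rest on the pad against the finger (340,200), the key is held down (105,270), and the small kiwi is still in its cup (685,290).

```bash
python3 -c "
from station import *
print(job_done())"
```

```text
the job is handed in; nothing more can be done
None
```

I handed the job in at about 11 s: the last pictures show the large kiwi at rest on the inspection pad against one finger, the other finger holding the key down (about 12 mm of travel, about 12 N), and the small kiwi still in its cup; the hand-in returned no verdict.

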